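# Eject the battery case and trap it

### The job

The battery case in the charging cradle has to be popped for a contact check: with one fingertip press the flat ejector key beside the chute all the way down, and have the other finger stop the case in the chute when the spring pops it out, before it slides off the open end. Finish holding it like that, one finger keeping the key down and the popped case resting against the other. Do not pinch or lift the case, and leave the other things on the desk where they are.

Things in the scene. Friction and masses are not known exactly. Their poses are not given: they have to be found in the camera images.
- cradle: Grey charging cradle fixed to the desk: a block at x -62 to +150, y -30 to +68 mm of its frame, top face 30 mm above the desk. Origin on the desk under the chute's centre line. +x points to the closed end with the black spring housing (y -25 to +25 mm, 62 mm high), -x to the open end where the case slides out, +y to the side of the ejector key, z up.
- chute_lip (a point): Middle of the chute floor's open edge: (-62, 0, 30) mm in the cradle frame. The chute is 40 mm wide (y -20 to +20 mm), level, its floor being the block's top face. Its rails, 4 mm thick, rise 14 mm above the floor beside the case (x -8 to +60 mm) but only 5 mm beside the empty part (x -62 to -8 mm).
- gate_top (a point): Top middle of the steel gate in front of the case, 4 mm thick, 14 mm wide, 7 mm proud of the chute floor: (-10, 0, 37) mm in the cradle frame with the key up. It is fixed to the key and sinks with it.
- key_top (a point): Centre of the top of the ejector key, a flat ribbed steel plate 30 by 30 mm beside the empty part of the chute: (-36, +46, 48) mm in the cradle frame with the key up. Up it is 18 mm above the chute floor, fully down 8 mm. It moves straight down.
- ejector (a joint): Travel of the ejector key in m: 0 up, 0.010 fully down. A spring pushes it up with 2 N at the top and 5 N fully down, plus up to about 1 N of friction at the gate. From about 0.007 the gate is below the chute floor and the case is free; if let up again, the gate rises under the case.
- chute_stop (a point): Point on the floor of the empty part of the chute, mid-width, level with the middle of the key: (-36, 0, 30) mm in the cradle frame, 46 mm sideways from the key's centre. A finger standing over this point, its tip 8 mm above the floor (as low as the key goes), stops the case, which is 28 mm tall.
- case_center (a point): Centre of the yellow battery case in the cradle: 56 mm long (x), 36 wide, 28 tall, about 0.15 kg, loose. It starts at (+20, 0, 44) mm in the cradle frame, front face at x -8 mm against the gate. Freed, a spring plunger drives it to -x (3 N, falling to 1.3 N over 85 mm) and off the open end within half a second. Trapped means: slid 5 to 42 mm and resting against a finger.
- spare_center (a point): Bystander: centre of a second, equal yellow battery case, lying loose on the desk, 56 x 36 x 28 mm.
- bulb_center (a point): Bystander: half-way up a small frosted glass bulb with brass cap, 64 mm tall, 45 mm across, standing cap down on the desk beyond the chute's open end.
- socket_center (a point): Bystander: half-way up a brown bakelite bayonet lamp socket, 48 mm across at the foot, 44 mm tall.
- ring_center (a point): Bystander: centre of a steel connector ring, 44 mm across, 14 mm tall.
- knob_center (a point): Bystander: half-way up a pewter knob, 38 mm across, 25 mm tall.
- driver_grip (a point): Bystander: the handle of a screwdriver lying on the desk, 170 mm long, on the cradle's side away from the key.
- case: The same battery case as case_center; origin at the centre of its underside, x along its length.
Mind the look-alikes: they are no part of the job. What is shaped like the cradle but blue, pink or yellow is not meant.

How it is judged:
By the outcome, as a careful person would: the job done as asked, in the order asked, and still so for the second after the job is handed in, while the arm keeps its last pose, push and grip.
It also fails if it takes over 29 s, if anything falls off the work surface, if the arm or the gripper's body presses on something with over 40 N, if the wrist force passes 120 N, or if a joint passes its speed limit or range.

### The arm

A 6-joint arm with a two-finger parallel gripper is mounted at the origin on the work surface. World frame = base frame: x ahead of the robot, y to its left, z up, the work surface at z = 0. Lengths are in m, angles in rad, forces in N, time in s.
With the tool pointing down it reaches from about 0.425 to 0.95 m from the base axis. Payload 3.5 kg.
Tool frame: the origin (TCP) lies on the centre line of the jaws, within the pads' length; the fingertips stand ahead of it and the grasp point (between the pads) lies 11 mm behind it (tips_ahead is the z of the fingertips in the tool frame, in m); z points along the fingers, y is the direction in which the jaws open and shut (so a half turn about z gives the same grasp; the last joint's range is limited). The gripper opens to 85 mm and grips with 20 to 120 N. Pads are 22 mm wide; open, the fingers measure 114 mm over their backs; the gripper's body (76 mm by 85 mm) begins 54 mm behind the grasp point. The pads swing forward as they close: fully open they stand 13 mm farther back than shut.
Start: joints at [0.991, 0.286, 1.577, -0, 1.279, -0.15], TCP at [0.281, 0.614, 0.202] pointing down, gripper open.
Joint ranges: [-2.77, 2.77], [-0.9, 2.22], [0.21, 2.48], [-1.53, 4.67], [0.24, 2.81], [-2.84, 2.84]. Speed limits (rad/s): [2.79, 2.79, 3.14, 3.14, 3.14, 3.14].

### API

Orientations are given as a unit quaternion [x, y, z, w].
In Python, from plant import * gives the robot as it stands. The module is installed in compiled form; this text tells all that it offers.
- The arm moves only by the tool move_arm, never from a script. Its arguments are lists of equal length, an entry for each row: "linear": the shift along the world's x, y, z in m, a list of three; "twist": the turn, a rotation vector about the world's x, y, z in degrees, a list of three. A call has 1 to 20 rows; each row shifts and turns the pose as measured when the row begins; what a row does not reach is not made up. A row lasts 1/12 s, in which the tool goes at most 41.7 mm and 7.16 degrees, less where a joint would pass 70% of its speed; a pose out of reach is approached as far as the arm can. A call is refused whole if a number of a shift passes 0.0417 or a number of a turn 7.16, either way. A call with a gripper value outside its range is refused whole. "grip" is the opening, from 0 (shut) to 1 (fully open), set as the call begins (left out, the last holds). The fingers move at their own pace and stop on an object; "force" is the grip in N (left out, the last holds). Time passes only in rows, so rows that do not move let the fingers close. It gives the time, the measured TCP pose, the force and the opening at its end, in the units of the state.
- get_state(): the state, without advancing time (a new reading comes with each control period).
- read_camera(name): name is "scene" or "top" or "wrist"; returns a dict with "img" (400x640x3 uint8, blue, green, red), "depth" (400x640 float32, m along the optical axis (not along the pixel's ray), 0 where there is no reading), "fx", "fy", "cx", "cy" (pixels), "rvec" (rotation vector, rad) and "tvec" (3), from world to camera coordinates, as OpenCV has them. Camera axes: x right, y down, z forward; pixel columns grow to the right and rows downward; lengths in m; the calibration is good to about 2 mm. The wrist camera is an equidistant fisheye: a pixel r from the principal point sees the ray r / f radians off the axis. A picture is of the moment at which its call begins.
- sign_off(): hands the job in, once; it reports no verdict.
The state is a dict: "time": time; "qpos": joint angles; "dq": joint speeds; "joint_efforts": joint torques, N m; "eef_pos": TCP position; "tcp_rot": TCP orientation; "contact_force": force on the tool from outside, world axes, zero at the start; "wrist_torque": the same for the moment, N m; "opening": opening from 0.0 (shut) to 1.0 (fully open).
Only numpy, scipy, OpenCV 4.12 (cv2) and the standard library are available. Lean on these libraries where they do the work, as an engineer would, in place of code of your own. Each camera call takes 0.05 s, during which the arm holds its last target.

## Working session

There is one attempt and no reset: what is moved stays moved. The work goes in short steps, Python scripts to look and compute and a tool call to move; the robot and the scene stay as the last step left them, time stands still between calls to the robot, and variables do not carry over. Pictures are saved under pics/ and viewed, and the job is handed in when it is done.

Besides the shell and the picture viewer there is one more tool, called after "Call:" as name(argument=value, ...) on one line, values as JSON. move_arm: Moves the arm, as the interface text tells. Its arguments: {"type":"object","properties":{"linear":{"type":"array","items":{"type":"array","items":{"type":"number"}}},"twist":{"type":"array","items":{"type":"array","items":{"type":"number"}}},"grip":{"type":"number"},"force":{"type":"number"}},"required":["linear","twist"]}

```bash
mkdir -p pics
python3 - <<'E'
from plant import *
import cv2,numpy as np,pickle
s=get_state();print(s)
for n in("scene","top","wrist"):
    c=read_camera(n);pickle.dump(c,open(n+'.pkl','wb'));cv2.imwrite(f'pics/{n}0.png',c['img'])
    print(n,c['fx'],c['cx'],c['cy'],c['rvec'],c['tvec'])
E
```

```text
{'time': 0.0, 'qpos': array([ 9.90992047e-01,  2.87188055e-01,  1.57819374e+00, -5.22944048e-08,
        1.27858215e+00, -1.50013421e-01]), 'dq': array([-0.00040962,  0.00124009, -0.00065881,  0.00056225,  0.00068159,
        0.00087083]), 'joint_efforts': array([-7.59900613e-04, -4.05988276e+01, -2.92618454e+01, -1.53001029e-04,
        5.72582256e-03, -2.59276867e-06]), 'eef_pos': array([0.28083682, 0.61300238, 0.20042326]), 'tcp_rot': array([ 2.13245107e-01,  9.76998014e-01, -1.10758699e-03, -4.23090933e-04]), 'contact_force': array([ 0.87015218, -0.44535992, -0.12553756]), 'wrist_torque': array([-0.03596551, -0.05902288, -0.02276246]), 'opening': 0.9961288180954762}
scene 516.9050675354875 312.8148502880952 197.01323483078517 [ 2.1783969   0.75112963 -0.32690719] [-0.46195326 -0.12831927  1.39411876]
top 512.3838561604562 321.05327969230075 200.8053480001108 [ 2.16126395 -2.02474871  0.2445098 ] [0.01897276 0.53705371 1.11951892]
wrist 309.70691628693146 317.9610910730604 198.97229274155669 [-2.39984004 -1.53947648 -0.25319494] [-0.67446616 -0.04159718  0.38191317]
```

View pics/top0.png

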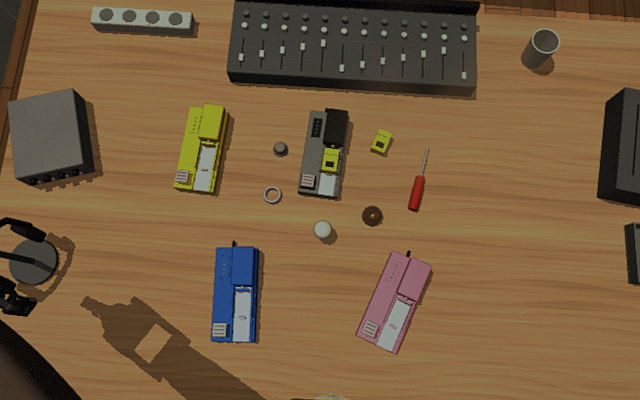

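View pics/scene0.png

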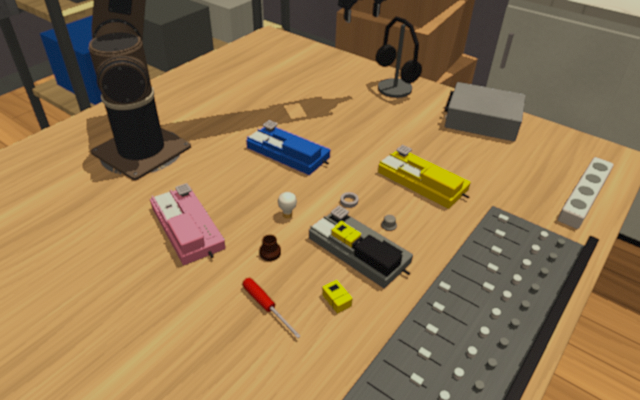

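View pics/wrist0.png

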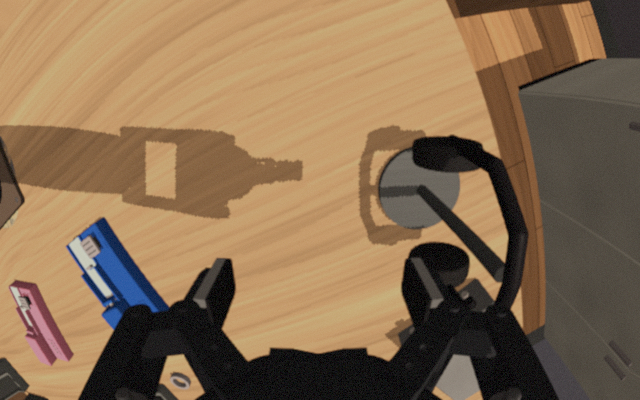

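```bash
cat > h.py <<'E'
import cv2,numpy as np,pickle
def pts(c):
    h,w=c['depth'].shape;v,u=np.mgrid[0:h,0:w];d=c['depth']
    P=np.stack([(u-c['cx'])/c['fx']*d,(v-c['cy'])/c['fy']*d,d],-1)
    R=cv2.Rodrigues(np.array(c['rvec'],float))[0]
    W=(P-np.array(c['tvec']).ravel())@R
    W[d==0]=np.nan
    return W
def proj(c,X):
    K=np.array([[c['fx'],0,c['cx']],[0,c['fy'],c['cy']],[0,0,1]])
    return cv2.projectPoints(np.array(X,float).reshape(-1,1,3),np.array(c['rvec'],float),np.array(c['tvec'],float),K,None)[0].reshape(-1,2)
E
python3 - <<'E'
from h import *
for n,(a,b,r,t) in {'top':(270,400,100,240),'scene':(290,430,190,300)}.items():
    c=pickle.load(open(n+'.pkl','rb'));W=pts(c)
    cv2.imwrite(f'pics/{n}z.png',cv2.resize(c['img'][r:t,a:b],None,fx=5 if n=='scene' else 4,fy=5 if n=='scene' else 4,interpolation=cv2.INTER_CUBIC))
    if n=='top':
        print(np.nanmedian(W[230:300,270:320,2]))
        for u,v in [(310,150),(306,181),(327,185),(331,160),(337,120),(322,229),(381,143),(372,215),(272,195),(280,149),(416,195)]: print(u,v,W[v,u].round(4))
        Z=W[100:205,290:355,2]
        for i in range(0,105,5): print(100+i,(Z[i,::4]*1000).round(0).astype(int))
E
```

```text
-0.0006855529807166753
310 150 [0.6689 0.0895 0.0276]
306 181 [0.5844 0.0928 0.0472]
327 185 [0.5835 0.0426 0.0268]
331 160 [0.6382 0.0369 0.0537]
337 120 [0.7379 0.0286 0.06  ]
322 229 [0.4691 0.0475 0.0626]
381 143 [ 0.6986 -0.0828  0.0269]
372 215 [ 0.5199 -0.0695  0.0136]
272 195 [0.5558 0.1748 0.0039]
280 149 [0.6687 0.1634 0.0217]
416 195 [ 0.5735 -0.1718  0.024 ]
100 [ 1 -2 -3 -5  4  4 -5 -1  0 -1 -3 -6 -2 -4  1  3  0]
105 [-3  1 -3 -1 -5 -2 -6  1 -1 -4 -2 -3  1  3  2 -1 -2]
110 [ 1 -3  0 -3 -4  2 29 -3  0 18 61 56 62 60 56 -1 -2]
115 [-2  4 -4  3  0 29 33 29 28 31 60 62 60 62 60 -2  3]
120 [-2  0  1 -3 -2 25 32 28 26 56 64 62 62 63 60 -2  0]
125 [ 3  6  0 -1 -4 30 28 31 26 62 59 61 59 63 61  2  0]
130 [                   6                   -3                   -1
                   -1                    0                   28
                   32                   35                   33
                   64                   61                   61
                   59                   62 -9223372036854775808
                   -2                    1]
135 [ 1  0  2  1 
[... 468 characters left out ...]
 48  30  28  27  29  30  33   0  -1  -4   2]
180 [-3  0 -4 46 44 50 48 34 26 30 30 29 30 -3 -5  1  0]
185 [-3  1  1 51 47 47 31 36 25 30 32 30 29  1  0 -3  1]
190 [ 3  0 32 29 27 26 32 31 27 32 28 30 27  2 -2 -4  0]
195 [                   2 -9223372036854775808                   -3
                   -1                   -2                    5
                   13                   11                   22
                   24                   34                   31
                   -3                   -4                    3
                    0                   -4]
200 [ 3 -4 -4  1  3 -1 -2 -5  3 -2 -3 -3  2 -5 -2 -6  0]<stdin>:9: RuntimeWarning: invalid value encountered in cast
```

View pics/topz.png

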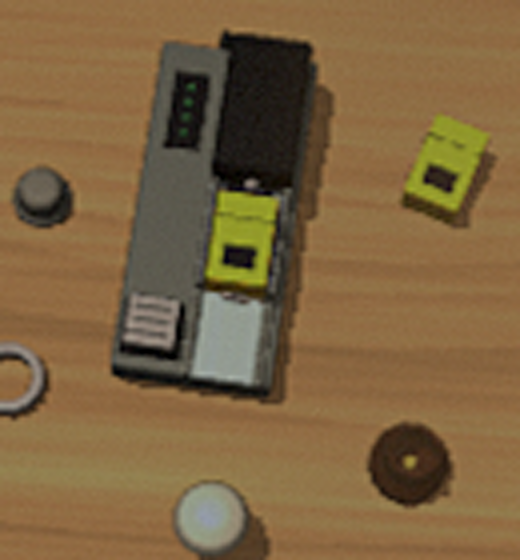

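View pics/scenez.png

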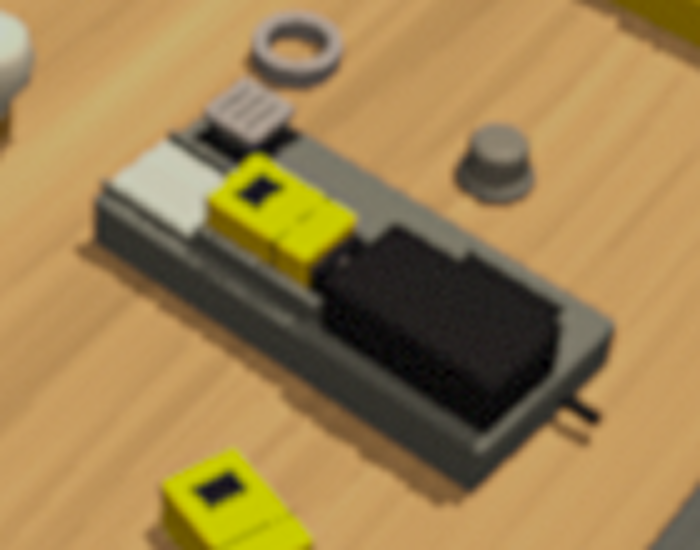

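```bash
cat > fit.py <<'E'
from h import *
from scipy.optimize import minimize
def H(x,y):
    h=np.zeros_like(x)
    b=(x>-62)&(x<150)&(y>-30)&(y<68);h[b]=30
    h[(abs(x+36)<15)&(abs(y-46)<15)]=48
    h[(abs(x-20)<28)&(abs(y)<18)]=58
    h[(x>62)&(x<150)&(abs(y)<25)]=62
    return h
Ps=[]
for n,(a,b,r,t) in {'top':(285,362,98,208),'scene':(300,418,200,292)}.items():
    c=pickle.load(open(n+'.pkl','rb'));W=pts(c)[r:t,a:b].reshape(-1,3)
    W=W[~np.isnan(W[:,0])]*1000
    if n=='scene': W=W[(abs(W[:,0]-660)<160)&(abs(W[:,1]-60)<75)]
    Ps.append(W)
def cost(p,P):
    c,s=np.cos(p[2]),np.sin(p[2]);dx,dy=P[:,0]-p[0],P[:,1]-p[1]
    return np.minimum(abs(H(c*dx+s*dy,-s*dx+c*dy)-P[:,2]),15).mean()
for nm,P in [('top',Ps[0]),('scene',Ps[1]),('both',np.vstack(Ps))]:
    best=None
    for yaw in np.radians(np.arange(-25,10,5)):
        m=minimize(cost,[622,45,yaw],args=(P,),method='Nelder-Mead',options=dict(initial_simplex=[[622,45,yaw],[640,45,yaw],[622,60,yaw],[622,45,yaw+.1]]))
        if best is None or m.fun<best.fun:best=m
    print(nm,best.x[:2].round(1),np.degrees(best.x[2]).round(2),best.fun)
p=best.x
c,s=np.cos(p[2]),np.sin(p[2])
T=lambda q:(np.array([[p[0]+c*a-s*b,p[1]+s*a+c*b,z] for a,b,z in q]))/1000
print('key',T([(-36,46,48)]),'stop',T([(-36,0,30)]))
loops=[[(-62,-30,30),(150,-30,30),(150,68,30),(-62,68,30)],[(-51,31,48),(-21,31,48),(-21,61,48),(-51,61,48)],[(-8,-18,58),(48,-18,58),(48,18,58),(-8,18,58)]]
for n,(a,b,r,t) in {'top':(270,400,100,240),'scene':(290,430,190,300)}.items():
    cm=pickle.load(open(n+'.pkl','rb'));im=cv2.resize(cm['img'][r:t,a:b],None,fx=4,fy=4,interpolation=cv2.INTER_CUBIC)
    for l in loops:
        q=((proj(cm,T(l))-[a,r]+.5)*4).round().astype(np.int32);cv2.polylines(im,[q],True,(0,0,255),1)
    cv2.imwrite(f'pics/{n}f.png',im)
E
python3 fit.py
```

```text
top [620.3  40.1] -4.85 2.714148323311268
scene [620.5  40.2] -4.69 5.20551774208131
both [620.5  40.2] -4.67 3.7966407795570256
key [[0.58838392 0.08896952 0.048     ]] stop [[0.58464107 0.04312204 0.03      ]]
```

View pics/topf.png

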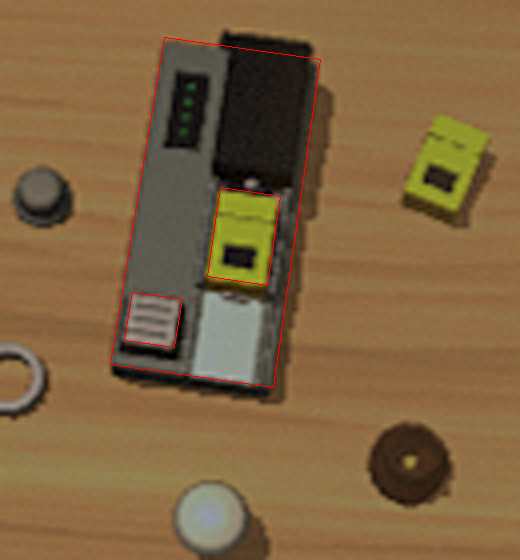

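View pics/scenef.png

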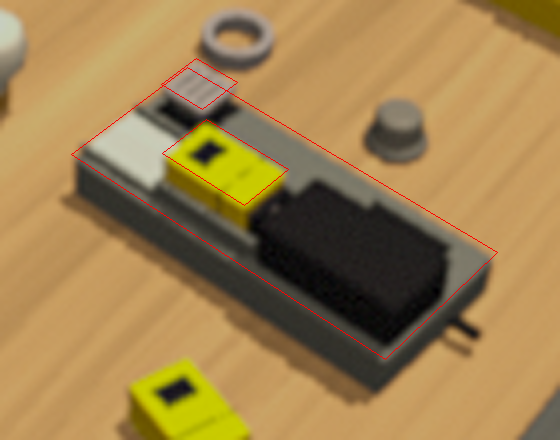

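Run:
```python
import plant
print([n for n in dir(plant) if n[0]!='_'])
print(getattr(plant,'tips_ahead',None))
```

```text
['Unreachable', 'get_state', 'read_camera', 'sign_off', 'tips_ahead']
0.008
```

Call:
move_arm(linear=[[0.0167, -0.0304, 0], [0.0167, -0.0304, 0], [0.0167, -0.0304, 0], [0.0167, -0.0304, 0], [0.0167, -0.0304, 0], [0.0167, -0.0304, 0], [0.0167, -0.0304, 0], [0.0167, -0.0304, 0], [0.0167, -0.0304, 0], [0.0167, -0.0304, 0], [0.0167, -0.0304, 0], [0.0167, -0.0304, 0], [0.0167, -0.0304, 0], [0.0167, -0.0304, 0], [0.0167, -0.0304, 0], [0.0167, -0.0304, 0], [0.0167, -0.0304, 0], [0.0167, -0.0304, 0]], twist=[[0, 0, 1.1], [0, 0, 1.1], [0, 0, 1.1], [0, 0, 1.1], [0, 0, 1.1], [0, 0, 1.1], [0, 0, 1.1], [0, 0, 1.1], [0, 0, 1.1], [0, 0, 1.1], [0, 0, 1.1], [0, 0, 1.1], [0, 0, 1.1], [0, 0, 1.1], [0, 0, 1.1], [0, 0, 1.1], [0, 0, 1.1], [0, 0, 1.1]], grip=0.42)

```text
time: 1.65
eef_pos: [0.5818, 0.0427, 0.1936]
tcp_rot: [0.027, 1.0, -0.003, -0.004]
contact_force: [0.6, 1.0, 0.7]
opening: 0.416
```

```bash
cat > st.py <<'E'
import sys
from plant import *
from h import *
from scipy.spatial.transform import Rotation as Ro
P=np.array([620.5,40.2])/1000;yaw=np.radians(-4.67)
s=get_state();R=Ro.from_quat(s['tcp_rot']).as_matrix();e=s['eef_pos']
C=np.array([[np.cos(yaw),np.sin(yaw)],[-np.sin(yaw),np.cos(yaw)]])
print('t',s['time'],'tcp',e.round(4),'q',s['qpos'].round(3),'F',s['contact_force'].round(1),'op',round(s['opening'],3))
print('cradle xy',(C@(e[:2]-P)*1000).round(1),'tooly deg',np.degrees(np.arctan2(R[1,1],R[0,1])).round(2),'z axis',R[:,2].round(4))
g=P+C.T@[-.036,.023];print('to go',(g-e[:2]).round(4))
t=Ro.from_matrix(np.column_stack([[np.sin(yaw)*-1*-1,0,0],[0]*3,[0]*3])) if 0 else None
y=np.array([-np.sin(yaw),np.cos(yaw),0]);z=np.array([0,0,-1.]);x=np.cross(y,z)
print('twist',np.degrees(Ro.from_matrix(np.column_stack([x,y,z])@R.T).as_rotvec()).round(2))
if len(sys.argv)>1:
  for n in sys.argv[2:]:
    c=read_camera(n);pickle.dump(c,open(f'{n}{sys.argv[1]}.pkl','wb'));cv2.imwrite(f'pics/{n}{sys.argv[1]}.png',c['img'])
E
python3 st.py 1 wrist
```

```text
t 1.65 tcp [0.5818 0.0427 0.1936] q [-0.098  0.098  1.81  -0.006  1.241 -1.612] F [0.6 1.  0.7] op 0.416
cradle xy [-38.7  -0.7] tooly deg 86.89 z axis [-0.0078 -0.0054 -1.    ]
to go [0.0047 0.0234]
twist [ 0.3  -0.45 -1.56]
```

View pics/wrist1.png

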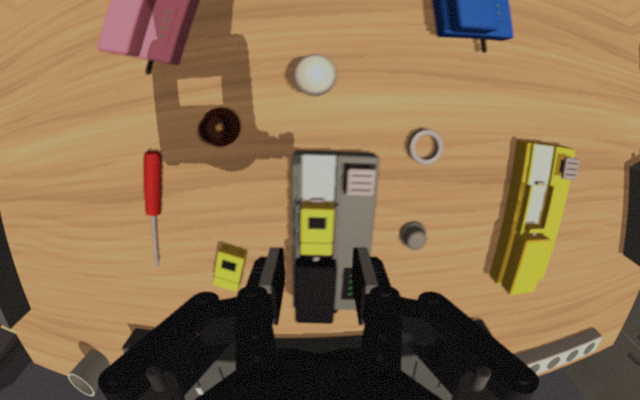

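Call:
move_arm(linear=[[0.0012, 0.006, -0.02], [0.0012, 0.006, -0.028], [0.0012, 0.006, -0.028], [0.0012, 0.006, -0.025], [0, 0, -0.012], [0, 0, 0]], twist=[[0.1, -0.15, -0.5], [0.1, -0.15, -0.5], [0.1, -0.15, -0.5], [0, 0, 0], [0, 0, 0], [0, 0, 0]])

```text
time: 2.2
eef_pos: [0.5918, 0.056, 0.0781]
tcp_rot: [0.048, 0.999, -0.003, 0.004]
contact_force: [0.1, -0.6, -0.5]
opening: 0.418
```

```bash
python3 st.py 2 wrist top scene
python3 - <<'E'
import cv2
cv2.imwrite('pics/scene2z.png',cv2.resize(cv2.imread('pics/scene2.png')[150:300,280:440],None,fx=4,fy=4,interpolation=cv2.INTER_CUBIC))
E
```

```text
t 2.2 tcp [0.5918 0.056  0.0781] q [-0.074  0.238  1.876 -0.006  1.019 -1.545] F [ 0.1 -0.6 -0.5] op 0.418
cradle xy [-29.9  13.4] tooly deg 84.52 z axis [ 0.0077 -0.006  -1.    ]
to go [-0.0053  0.01  ]
twist [0.34 0.44 0.81]
```

View pics/wrist2.png

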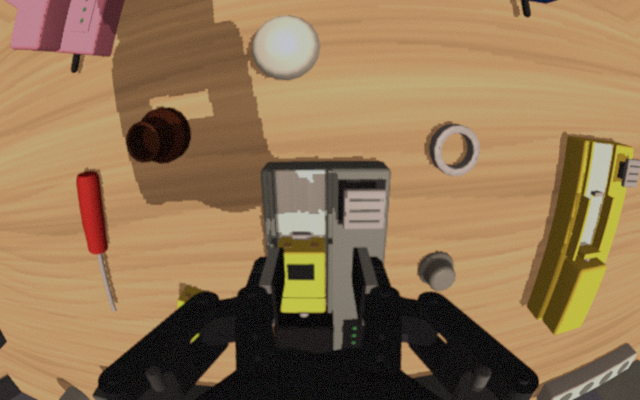

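View pics/scene2z.png

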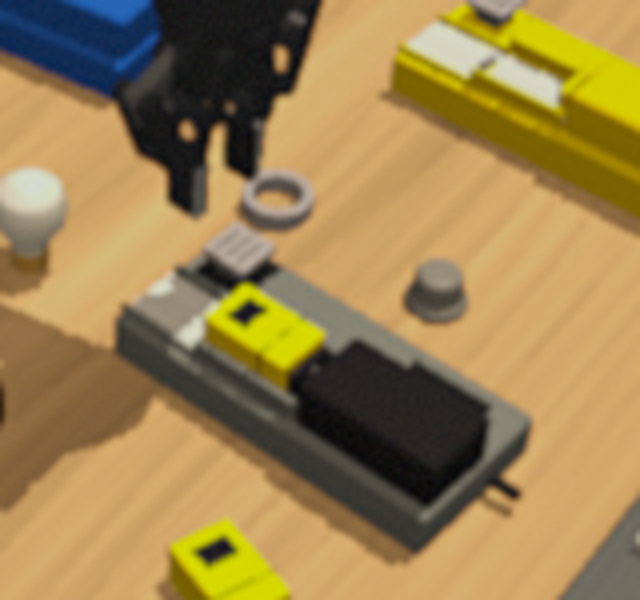

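Run:
```python
from h import *
from scipy.spatial.transform import Rotation as Ro
c=pickle.load(open('scene2.pkl','rb'))
e=np.array([.5918,.056,.0781])
for y in(-.025,-.018,.018,.025):
  print(y,((proj(c,e+[0.09*y,y,-.008])-[280,150]+.5)*4).round(0))
W=pts(c)
# finger points from depth
for n in('scene2','top2'):
  W=pts(pickle.load(open(n+'.pkl','rb'))).reshape(-1,3)
  m=(abs(W[:,0]-e[0])<.05)&(abs(W[:,1]-e[1])<.06)&(W[:,2]>.064)&(W[:,2]<.3)
  Q=W[m];o=Q[:,2].argsort();print(n,m.sum());print(Q[o][:40].round(3).tolist() if n[0]=='s' else '')
```

```text
-0.025 [[179. 271.]]
-0.018 [[188. 264.]]
0.018 [[232. 232.]]
0.025 [[241. 225.]]
scene2 2467
[[0.595, 0.075, 0.108], [0.598, 0.073, 0.109], [0.598, 0.031, 0.109], [0.588, 0.03, 0.11], [0.587, 0.074, 0.111], [0.594, 0.03, 0.111], [0.6, 0.035, 0.111], [0.602, 0.072, 0.111], [0.596, 0.03, 0.112], [0.584, 0.074, 0.112], [0.592, 0.071, 0.112], [0.601, 0.037, 0.112], [0.605, 0.077, 0.112], [0.59, 0.073, 0.112], [0.599, 0.071, 0.113], [0.601, 0.073, 0.113], [0.594, 0.071, 0.114], [0.587, 0.074, 0.114], [0.593, 0.073, 0.114], [0.599, 0.029, 0.114], [0.605, 0.07, 0.114], [0.595, 0.074, 0.115], [0.596, 0.03, 0.115], [0.585, 0.074, 0.115], [0.601, 0.033, 0.115], [0.597, 0.071, 0.115], [0.59, 0.073, 0.115], [0.606, 0.073, 0.115], [0.602, 0.074, 0.116], [0.592, 0.074, 0.116], [0.602, 0.029, 0.116], [0.601, 0.072, 0.116], [0.605, 0.071, 0.117], [0.584, 0.075, 0.117], [0.589, 0.025, 0.117], [0.588, 0.073, 0.117], [0.598, 0.073, 0.117], [0.59, 0.074, 0.117], [0.595, 0.025, 0.117], [0.595, 0.074, 0.117]]
top2 22
```

```bash
python3 st.py 3 scene
python3 - <<'E'
from h import *
W=pts(pickle.load(open('scene3.pkl','rb'))).reshape(-1,3)
e=[.5918,.056]
m=(abs(W[:,0]-e[0])<.05)&(abs(W[:,1]-e[1])<.06)&(W[:,2]>.064)&(W[:,2]<.3)
Q=W[m];print(np.sort(Q[:,2])[:10].round(4))
Q=Q[(Q[:,2]<.13)];print(Q.min(0),Q.max(0))
for s in(0,1):
  k=Q[(Q[:,1]>.054)==s];print(s,k.min(0).round(4),k.max(0).round(4),np.median(k,0).round(4))
E
python3 st.py
```

```text
t 2.35 tcp [0.5948 0.0557 0.0825] q [-0.074  0.234  1.872 -0.006  1.02  -1.546] F [-0.  -0.1  0.6] op 0.423
cradle xy [-26.9  13.4] tooly deg 84.51 z axis [ 0.0152 -0.0065 -0.9999]
to go [-0.0083  0.0103]
twist [0.37 0.87 0.82]
[0.1098 0.1112 0.1112 0.1115 0.1118 0.1119 0.1122 0.1124 0.1128 0.1129]
[0.58339592 0.0207532  0.10981562] [0.60895965 0.08656669 0.12988718]
0 [0.5834 0.0208 0.1112] [0.6042 0.0354 0.1299] [0.5975 0.0288 0.123 ]
1 [0.5863 0.0695 0.1098] [0.609  0.0866 0.1299] [0.5989 0.0731 0.1209]
t 2.4 tcp [0.5955 0.0556 0.0834] q [-0.074  0.234  1.871 -0.006  1.019 -1.546] F [-0.4  0.8 -0.3] op 0.416
cradle xy [-26.2  13.3] tooly deg 84.5 z axis [ 0.017  -0.0066 -0.9998]
to go [-0.009   0.0104]
twist [0.37 0.97 0.83]
```

```bash
cat >> h.py <<'E'
def wpts(c):
    h,w=c['depth'].shape;v,u=np.mgrid[0:h,0:w];d=c['depth']
    x=(u-c['cx'])/c['fx'];y=(v-c['cy'])/c['fy'];r=np.hypot(x,y)+1e-9;k=np.tan(np.minimum(r,1.5))/r
    P=np.stack([x*k*d,y*k*d,d],-1)
    R=cv2.Rodrigues(np.array(c['rvec'],float))[0]
    W=(P-np.array(c['tvec']).ravel())@R;W[d==0]=np.nan
    return W
E
python3 - <<'E'
from h import *
for n,L in (('wrist1',[(360,182),(318,175),(320,215),(315,75),(319,222),(150,200),(280,300),(270,270),(360,270)]),('wrist2',[(365,207),(300,190),(300,272),(285,45),(220,220),(270,300),(365,300),(270,265),(360,265)])):
    c=pickle.load(open(n+'.pkl','rb'));W=wpts(c)
    R=cv2.Rodrigues(np.array(c['rvec'],float))[0];print(n,'cam at',(-R.T@c['tvec'].ravel()).round(4))
    for u,v in L: print(u,v,W[v,u].round(4),c['depth'][v,u])
E
```

```text
wrist1 cam at [0.4997 0.0489 0.3666]
360 182 [0.5895 0.0873 0.0472] 0.33042222
318 175 [0.5834 0.0424 0.0318] 0.34413576
320 215 [0.6208 0.0426 0.0582] 0.33088547
315 75 [0.476  0.0456 0.063 ] 0.28041738
319 222 [0.6286 0.0411 0.059 ] 0.33267412
150 200 [ 0.6036 -0.1772  0.0251] 0.36191443
280 300 [0.5886 0.0253 0.2485] 0.1406936
270 270 [0.5706 0.0231 0.25  ] 0.13359644
360 270 [0.5731 0.0629 0.2491] 0.13433018
wrist2 cam at [0.5072 0.0658 0.2497]
365 207 [0.5872 0.0903 0.0473] 0.21636821
300 190 [0.5754 0.0447 0.0314] 0.22921087
300 272 [0.629  0.0399 0.0588] 0.2212252
285 45 [0.4753 0.0485 0.0636] 0.16563006
220 220 [ 0.606  -0.0343  0.001 ] 0.27085152
270 300 [0.5825 0.0387 0.1514] 0.11858989
365 300 [0.5889 0.077  0.1478] 0.12268877
270 265 [0.5782 0.0366 0.131 ] 0.13639909
360 265 [0.5822 0.077  0.1306] 0.13667893
```

Run:
```python
from h import *
for n in ('wrist','wrist1','wrist2'):
    c=pickle.load(open(n+'.pkl','rb'));W=wpts(c)
    for (a,b) in ((240,290),(350,400)) if n!='wrist' else ((190,240),(400,450)):
        S=W[235:330,a:b].reshape(-1,3);d=c['depth'][235:330,a:b].ravel()
        k=(d>0.03)&(d<.17);S=S[k]
        if len(S)==0:continue
        o=S[:,2].argsort();print(n,len(S),S[o[:5]].round(4).tolist())
```

```text
wrist 2624 [[0.2626, 0.575, 0.2429], [0.2692, 0.5722, 0.2433], [0.264, 0.5742, 0.2433], [0.2695, 0.5721, 0.2437], [0.2679, 0.5731, 0.2437]]
wrist 2753 [[0.3044, 0.6504, 0.2421], [0.2989, 0.6531, 0.2429], [0.2962, 0.6544, 0.243], [0.3054, 0.6499, 0.2432], [0.306, 0.6497, 0.2432]]
wrist1 2882 [[0.5796, 0.0257, 0.2243], [0.5776, 0.026, 0.2247], [0.5788, 0.0259, 0.2247], [0.5762, 0.0261, 0.225], [0.5768, 0.0261, 0.225]]
wrist1 3004 [[0.5789, 0.0616, 0.2234], [0.5818, 0.0616, 0.2237], [0.5798, 0.0616, 0.224], [0.5791, 0.0616, 0.2241], [0.5824, 0.0615, 0.2247]]
wrist2 2880 [[0.5869, 0.0395, 0.1091], [0.588, 0.0393, 0.1093], [0.5855, 0.0397, 0.1094], [0.5872, 0.0395, 0.1097], [0.5859, 0.0397, 0.1099]]
wrist2 2991 [[0.5904, 0.075, 0.1087], [0.5908, 0.0749, 0.1092], [0.5883, 0.075, 0.1092], [0.5889, 0.075, 0.1093], [0.5925, 0.0748, 0.1094]]
```

Call:
move_arm(linear=[[-0.003, 0.0035, -0.008], [-0.003, 0.0035, -0.008], [-0.003, 0.0035, -0.008], [0, 0, -0.006], [0, 0, -0.004], [0, 0, 0], [0, 0, 0], [0, 0, 0]], twist=[[0.1, 0.3, 0.28], [0.1, 0.3, 0.28], [0.1, 0.3, 0.28], [0, 0, 0], [0, 0, 0], [0, 0, 0], [0, 0, 0], [0, 0, 0]])

```text
time: 3.07
eef_pos: [0.5891, 0.067, 0.0519]
tcp_rot: [0.04, 0.999, -0.0, 0.005]
contact_force: [0.5, 0.1, -0.3]
opening: 0.422
```

```bash
python3 st.py 4 scene wrist
python3 - <<'E'
import cv2
cv2.imwrite('pics/scene4z.png',cv2.resize(cv2.imread('pics/scene4.png')[150:300,280:440],None,fx=4,fy=4,interpolation=cv2.INTER_CUBIC))
from h import *
W=pts(pickle.load(open('scene4.pkl','rb'))).reshape(-1,3)
e=[.5865,.066]
m=(abs(W[:,0]-e[0])<.05)&(abs(W[:,1]-e[1])<.05)&(W[:,2]>.064)&(W[:,2]<.12)
Q=W[m];print(np.sort(Q[:,2])[:8].round(4))
c=pickle.load(open('wrist4.pkl','rb'));W=wpts(c)
for (a,b) in ((240,290),(350,400)):
        S=W[235:330,a:b].reshape(-1,3);d=c['depth'][235:330,a:b].ravel()
        S=S[(d>0.03)&(d<.15)]
        o=S[:,2].argsort();print(S[o[:5]].round(4).tolist())
E
```

```text
t 3.0667 tcp [0.5891 0.067  0.0519] q [-5.700e-02  2.690e-01  1.893e+00 -1.000e-03  9.690e-01 -1.548e+00] F [ 0.5  0.1 -0.3] op 0.422
cradle xy [-33.5  24.1] tooly deg 85.45 z axis [ 0.0099 -0.0013 -1.    ]
to go [-0.0026 -0.0009]
twist [ 0.08  0.57 -0.12]
[0.0806 0.0808 0.0811 0.0811 0.0812 0.0812 0.0815 0.0815]
[[0.576, 0.0485, 0.0905], [0.5765, 0.0505, 0.0909], [0.5763, 0.0475, 0.0909], [0.5763, 0.0485, 0.0909], [0.5764, 0.05, 0.0909]]
[[0.58, 0.0916, 0.0907], [0.5799, 0.0911, 0.0907], [0.5801, 0.0931, 0.0907], [0.5798, 0.0906, 0.0909], [0.5797, 0.0896, 0.0909]]
```

View pics/scene4z.png

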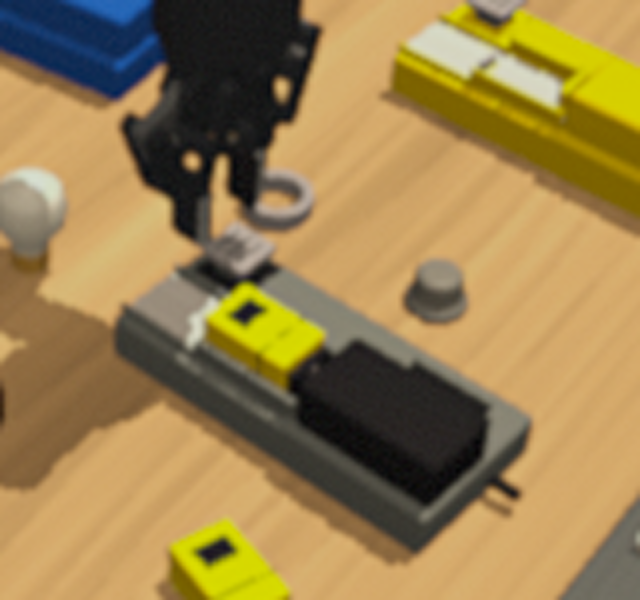

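View pics/wrist4.png

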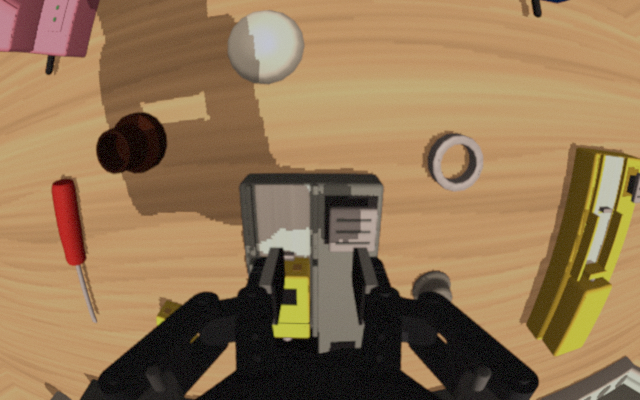

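Call:
move_arm(linear=[[-0.001, -0.0005, -0.006], [-0.001, -0.0005, -0.006], [-0.001, 0, -0.005], [0, 0, -0.003], [0, 0, -0.002], [0, 0, -0.001], [0, 0, 0], [0, 0, 0]], twist=[[0, 0.2, 0], [0, 0.2, 0], [0, 0.2, 0], [0, 0, 0], [0, 0, 0], [0, 0, 0], [0, 0, 0], [0, 0, 0]])

```text
time: 3.83
eef_pos: [0.5863, 0.0654, 0.0269]
tcp_rot: [0.04, 0.999, -0.001, -0.0]
contact_force: [-0.1, -0.1, 0.5]
opening: 0.418
```

```bash
cat > tip.py <<'E'
import sys
from h import *
n=sys.argv[1]
cv2.imwrite(f'pics/scene{n}z.png',cv2.resize(cv2.imread(f'pics/scene{n}.png')[170:280,290:400],None,fx=5,fy=5,interpolation=cv2.INTER_CUBIC))
c=pickle.load(open(f'scene{n}.pkl','rb'));W=pts(c)
yaw=np.radians(-4.67);C=np.array([[np.cos(yaw),np.sin(yaw)],[-np.sin(yaw),np.cos(yaw)]])
g=c['img'].max(2)
m=(g<60)&(W[...,2]>.035)&(W[...,2]<.1)
Q=W[m]*1000;Q[:,:2]=(Q[:,:2]-[620.5,40.2])@C.T
Q=Q[(abs(Q[:,0]+36)<30)&(abs(Q[:,1]-23)<40)]
for s in (0,1):
  k=Q[(Q[:,1]>23)==s]
  if len(k)==0: continue
  z=np.sort(k[:,2])[:6];k=k[k[:,2]<z[3]+12];print(s,z.round(1),np.percentile(k,[5,50,95],axis=0).round(1).tolist())
E
python3 st.py 5 scene wrist; python3 tip.py 5
```

```text
t 3.8333 tcp [0.5863 0.0654 0.0269] q [-0.06   0.306  1.902 -0.002  0.934 -1.55 ] F [-0.1 -0.1  0.5] op 0.418
cradle xy [-36.2  22.4] tooly deg 85.41 z axis [-7.0e-04 -1.4e-03 -1.0e+00]
to go [0.0002 0.0006]
twist [ 0.08 -0.04 -0.08]
0 [63.1 66.5 66.7 67.3 68.9 69.4] [[-37.1, -11.3, 66.6], [-30.4, -8.6, 74.5], [-28.2, -2.1, 77.8]]
1 [35.3 39.2 39.7 40.  58.8 60. ] [[-37.6, 30.7, 35.9], [-32.9, 31.2, 39.5], [-24.6, 33.5, 39.9]]
```

View pics/scene5z.png

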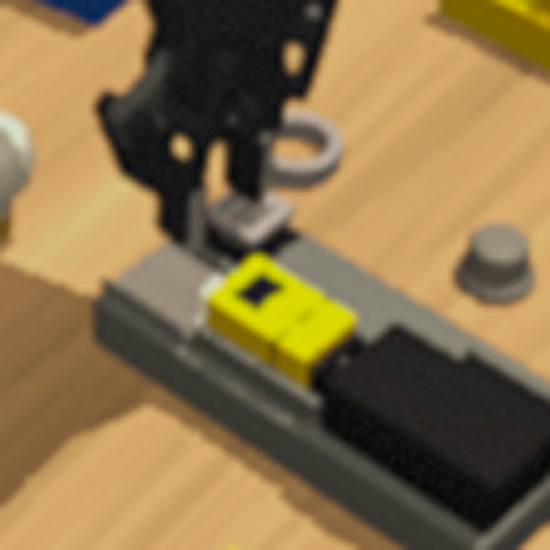

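View pics/wrist5.png

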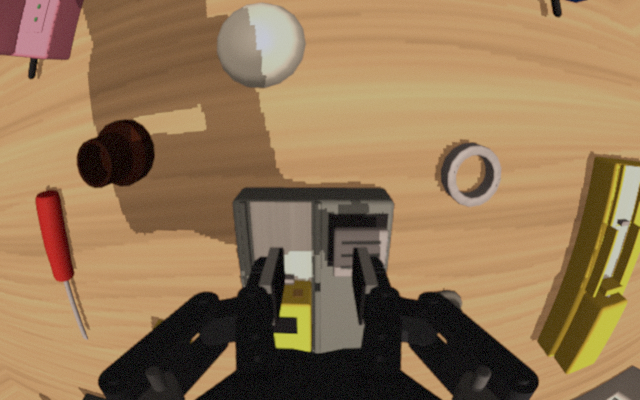

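Call:
move_arm(linear=[[0, 0, -0.003], [0, 0, -0.003], [0, 0, -0.003], [0, 0, -0.002], [0, 0, -0.001]], twist=[[0, 0, 0], [0, 0, 0], [0, 0, 0], [0, 0, 0], [0, 0, 0]])

```text
time: 4.35
eef_pos: [0.5875, 0.0655, 0.0157]
tcp_rot: [0.04, 0.999, -0.001, 0.001]
contact_force: [-0.4, 0.1, 2.4]
opening: 0.418
```

```bash
python3 st.py 6 scene; python3 tip.py 6
```

```text
t 4.35 tcp [0.5875 0.0655 0.0157] q [-0.06   0.324  1.903 -0.002  0.912 -1.55 ] F [-0.4  0.1  2.4] op 0.418
cradle xy [-35.   22.5] tooly deg 85.42 z axis [ 0.0021 -0.0016 -1.    ]
to go [-0.001   0.0006]
twist [ 0.09  0.12 -0.09]
0 [56.1 57.6 58.2 58.4 60.1 61.1] [[-36.8, -11.3, 57.7], [-29.9, -8.8, 62.8], [-27.5, -5.1, 69.5]]
1 [38.6 38.8 39.3 47.1 48.2 49.3] [[-40.7, 30.5, 39.0], [-31.9, 39.4, 52.2], [-24.2, 41.1, 58.9]]
```

View pics/scene6z.png

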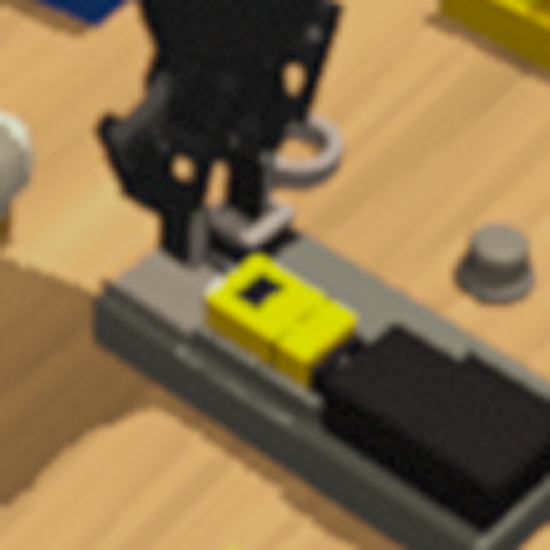

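Call:
move_arm(linear=[[-0.0005, 0, -0.003], [-0.0005, 0, -0.003], [0, 0, -0.003], [0, 0, -0.002]], twist=[[0, 0, 0], [0, 0, 0], [0, 0, 0], [0, 0, 0]])

```text
time: 4.73
eef_pos: [0.5875, 0.0656, 0.0073]
tcp_rot: [0.04, 0.999, -0.001, 0.001]
contact_force: [-6.6, -1.0, 18.8]
opening: 0.419
```

```bash
python3 st.py 7 scene; python3 tip.py 7
```

```text
t 4.7333 tcp [0.5875 0.0656 0.0073] q [-6.000e-02  3.370e-01  1.905e+00 -1.000e-03  8.970e-01 -1.550e+00] F [-6.6 -1.  18.8] op 0.419
cradle xy [-34.9  22.6] tooly deg 85.4 z axis [ 0.0027 -0.0012 -1.    ]
to go [-0.001   0.0005]
twist [ 0.07  0.15 -0.07]
0 [47.8 50.3 51.5 53.  54.3 54.4] [[-37.3, -12.1, 51.2], [-28.3, -6.6, 57.1], [-6.7, 3.3, 63.2]]
1 [37.1 41.3 41.7 41.9 42.7 42.8] [[-41.4, 37.3, 41.5], [-34.0, 39.6, 46.7], [-24.7, 41.4, 52.4]]
```

View pics/scene7z.png

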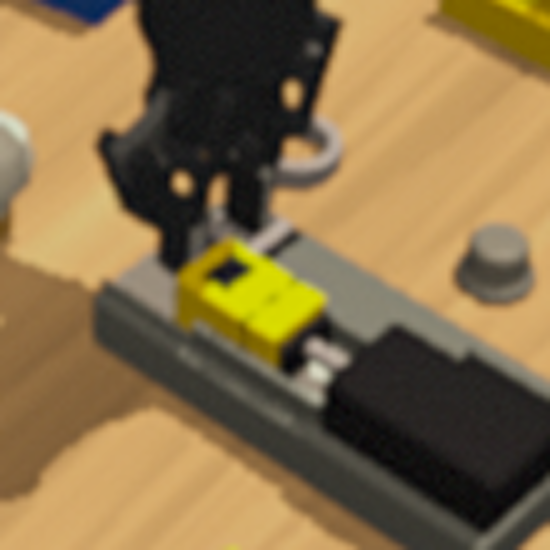

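```bash
for i in 1 2 3; do python3 st.py 8 scene top wrist|head -1; done; python3 st.py; python3 tip.py 8
python3 - <<'E'
from h import *
yaw=np.radians(-4.67);C=np.array([[np.cos(yaw),np.sin(yaw)],[-np.sin(yaw),np.cos(yaw)]])
c=pickle.load(open('scene8.pkl','rb'));W=pts(c);b,g,r=[c['img'][...,i].astype(int) for i in range(3)]
m=(r>120)&(g>110)&(b<60)&(W[...,2]>.05)&(W[...,2]<.066)
Q=W[m]*1000;Q[:,:2]=(Q[:,:2]-[620.5,40.2])@C.T;Q=Q[(abs(Q[:,0])<80)&(abs(Q[:,1])<30)]
print('case top',np.percentile(Q,[1,50,99],axis=0).round(1))
m=(W[...,2]>.03)&(W[...,2]<.055);Q=W[m]*1000;Q[:,:2]=(Q[:,:2]-[620.5,40.2])@C.T
Q=Q[(abs(Q[:,0]+23)<3)&(abs(Q[:,1]-46)<12)];print('key z near x=-23',len(Q),np.median(Q[:,2]) if len(Q) else None)
E
```

```text
t 4.7833 tcp [0.5875 0.0655 0.0075] q [-6.000e-02  3.370e-01  1.905e+00 -1.000e-03  8.970e-01 -1.550e+00] F [-4.2 -0.3  7.7] op 0.42
t 4.9333 tcp [0.5875 0.0655 0.0074] q [-6.000e-02  3.360e-01  1.906e+00 -1.000e-03  8.970e-01 -1.550e+00] F [-3.6 -0.2 10.2] op 0.422
t 5.0833 tcp [0.5875 0.0655 0.0074] q [-6.000e-02  3.360e-01  1.906e+00 -1.000e-03  8.960e-01 -1.550e+00] F [-4.7 -0.3  9.3] op 0.418
t 5.2333 tcp [0.5875 0.0655 0.0074] q [-6.000e-02  3.360e-01  1.906e+00 -1.000e-03  8.960e-01 -1.550e+00] F [-4.  -0.9 10.5] op 0.419
cradle xy [-34.9  22.6] tooly deg 85.4 z axis [ 0.003  -0.0013 -1.    ]
to go [-0.001   0.0005]
twist [ 0.07  0.17 -0.07]
0 [50.3 51.1 52.9 53.2 53.6 53.6] [[-35.7, -11.1, 52.5], [-28.7, -6.5, 56.3], [-7.5, 3.8, 62.8]]
1 [39.  39.6 40.5 40.9 43.  43.1] [[-41.0, 36.6, 39.9], [-32.5, 39.2, 45.8], [-25.3, 41.1, 51.8]]
case top [[-22.7 -20.1  51.2]
 [  9.   -3.9  55.5]
 [ 32.   15.5  59.7]]
key z near x=-23 37 36.34710054688354
```

View pics/scene8z.png

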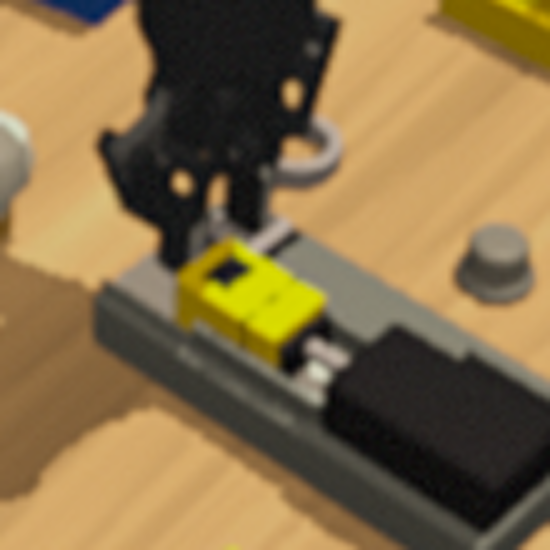

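View pics/wrist8.png

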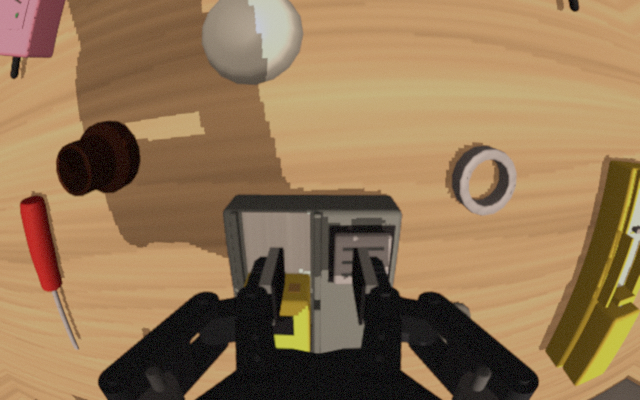

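```bash
python3 -c "
from plant import *
print(sign_off());print(get_state()['contact_force'])"
```

```text
the job is handed in; nothing more can be done
None
the job is handed in; nothing more can be done
```

The ejector key is pressed down by one finger, and the popped case is resting against the other finger in the chute. I handed the job in at about 5.2 s in that pose.

**Key:** its top measured about 36 mm above the desk, where fully down should be 38 mm, so they agree within the depth noise. The downward push held steady at about 10 N, more than the roughly 6 N the spring and friction need. The tool moved down about 10 mm after touching the key, which matches its full travel.

**Case:** it slid about 15 mm, inside the 5–42 mm allowed, and pushes on the finger with about 4 N. It was neither pinched nor lifted, and its position did not change over the last half second before hand-in.

**Bystanders:** none looked moved in the last scene close-up and wrist picture. I did not measure their positions again.

**Disagreement:** the cameras showed the fingertips about 29 mm behind the reported TCP. The stated `tips_ahead` value says they should be 8 mm ahead of it. The scene and wrist cameras agreed with each other, and the force reading at contact with the key confirmed them, so I set the height by the pictures.

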